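# Take the length of a parcel with a tape measure and keep the reading

## Task

Measure the parcel's length for its shipping label: lay the tape measure flat along the parcel's right-hand side, catch its end hook behind the far end, draw the case back towards you against the spring until its mouth is level with the parcel's near end, and push the red button right down to lock the blade. Then lay the locked tape, lying as it does now and with the blade still showing the parcel's length, on the desk to the right of the parcel, clear of it, and let go. Leave the parcel where it lies and do not disturb the other things.

Things in the scene. Friction and masses are not known exactly. Their poses are not given: they have to be found in the camera images.
- parcel: Brown taped carton with a white label on top, 130 mm long (x, the length to measure) x 105 wide (y) x 45 high, 0.8 kg, loose. Origin: centre of its underside, z up. Far end: face x = +65 mm; near end (towards the robot): face x = -65; right-hand side: face y = -52.5.
- tape: Black and yellow tape measure lying on its cheek, red button on top. Case 64 long (x) x 60 wide (y) x 34 mm high, 0.37 kg. Origin: centre of its underside, z up. Front (x = 32) and back (x = -32) are flat for y = -10..30, the sides y = +-30 for x = -12..12: grip it front to back (64 mm) or across (60 mm), over the origin. Corners at y = -30 rounded (20 mm). The side y = +30 goes along the parcel.
- mouth (a point): Point (32, 20, 16.5) mm of tape where the blade leaves the front face along +x. The yellow blade, 16 mm wide, 2 thick, stands on edge (z 8.5..24.5). The front face reaches 10 mm in y beyond the blade: past the parcel's near end the case can move sideways until the blade is 0..8 mm from the parcel's side; the spring then holds the front face against the near end by itself.
- hook (a point): Point on the end hook's inner face (the one that bears on the parcel, looking back at the case): x = 32 mm + blade, y = 36, z = 16.5 in the frame of tape. The hook is a steel plate 2.5 mm thick across the blade's end, y = 18..39 (9 mm beyond the case's side), z = 7.5..25.5. Retracted, it bears on the case's front face.
- blade (a joint): Length of blade drawn out, in m, 0 (retracted, as found) to 0.17: the distance from the case's front face to the hook's inner face. A spring pulls it in with 1.2 N at 0 and 1.7 N at 0.13 m; let go unlocked, it snaps back.
- lock (a joint): Travel of the round red lock button (27 mm across) on top of the case, in m: 0 (up, blade free, as found) to about 0.004 (right down, brake shoe on the blade). It starts to move at about 2 N straight down and is right down at about 7 N (push until it stops); it stays where it is left. The brake bites over the second half of the travel.
- button (a point): Centre of the red button's top, 41.5 mm above the desk when up, 37.5 mm when down; 2 mm to the -y side of the case's middle.
- jar: Small clear jar with a black lid, 50 mm wide and 48 mm high; bystander.
- earbuds: White earbud case, 47 x 58 x 25 mm; bystander.
- remote: Flat white remote control with coloured buttons, 86 x 40 x 8 mm; bystander.
- mouse: Black computer mouse, 120 x 59 x 39 mm, on the desk mat; bystander.

How it is judged:
On the way, in this order (a step that is already met when the one before it is completed fails the run):
1. hook caught behind the far end at the right side and case mouth level with the near end (each within 6 mm), blade drawn out 130 +- 4 mm, button still up (x of hook in the frame of parcel between 0.061 and 0.071 m and y of hook in the frame of parcel between -0.0505 and -0.025 m and height (world z) of hook below 0.03 m and x of mouth in the frame of parcel between -0.071 and -0.061 m and value of joint blade between 0.126 and 0.134 m and value of joint lock below 0.002 m), for 0.2 s.
2. with the tape still spanning the parcel, the button is pressed right down (over 3 of its 4 mm) (x of hook in the frame of parcel between 0.061 and 0.071 m and y of hook in the frame of parcel between -0.0505 and -0.025 m and height (world z) of hook below 0.03 m and x of mouth in the frame of parcel between -0.071 and -0.061 m and value of joint blade between 0.126 and 0.134 m and value of joint lock above 0.003 m), for 0.2 s.
At the end, for the whole second after the job is handed in: The tape lies flat on the desk, at rest and released, to the right of the parcel: its case at least 15 mm and the hook point at least 10 mm from the parcel's right-hand side, touching it nowhere; the button is down (over 3 of 4 mm) and the blade still shows 130 +- 4 mm (value of joint blade between 0.126 and 0.134 m and value of joint lock above 0.003 m and y of hook in the frame of parcel below -0.0625 m and y of tape in the frame of parcel below -0.0975 m and contact force between tape and parcel below 0.05 N and angle between tape's own z axis and vertical below 0.08 rad and height (world z) of tape between -0.005 and 0.005 m and linear speed of each of tape, parcel below 0.02 m/s).
It fails at once if the parcel is shoved or lifted more than 25 mm from where it lay (distance of parcel from where it was at the start of the episode above 0.025 m).
It fails at once if the parcel is tipped (angle between parcel's own z axis and vertical above 0.15 rad).
It fails at once if a bystander (jar, earbud case, remote, mouse) is moved more than 25 mm (distance of any of jar, earbuds, remote, mouse from where it was at the start of the episode above 0.025 m).
It also fails if it takes over 69 s, if anything falls off the work surface, if the arm or the gripper's body presses on something with over 40 N, if the wrist force passes 120 N, or if a joint passes its speed limit or range.

## Robot

A 7-joint arm with a two-finger parallel gripper is mounted at the origin on a cart in front of the work surface, level with it; the furniture and walls round the work are solid. World frame = base frame: x ahead of the robot, y to its left, z up, the work surface at z = 0. Lengths are in m, angles in rad, forces in N, time in s.
With the tool pointing down it reaches from about 0.4 to 0.85 m from the base axis. Payload 10.4 kg.
Tool frame: the origin (TCP) lies midway between the tips of the shut fingers; the grasp point (between the pads) lies 19 mm behind it (manip.tcp_to_grasp is the distance from the TCP to the grasp point, in m); z points along the fingers, y is the line along which they close (so a half turn about z gives the same grasp; the last joint's range is limited). The gripper opens to 85 mm and grips with 20 to 120 N. Pads are 22 mm wide; open, the fingers measure 114 mm over their backs; the gripper's body (76 mm by 85 mm) begins 54 mm behind the grasp point. The pads swing forward as they close: fully open they stand 13 mm farther back than shut.
Start: joints at [1.216, 0.332, -0.065, 1.46, 0.022, 1.35, -0.088], TCP at [0.204, -0.591, 0.199] pointing down, gripper open.
Joint ranges: [-2.6, 2.6], [-0.5, 2.12], [-1.47, 1.34], [0.16, 2.42], [-1.27, 4.41], [0.06, 2.06], [-2.6, 2.6]. Speed limits (rad/s): [2.22, 2.22, 2.79, 2.79, 3.14, 3.14, 3.14].

## Interface

Orientations are given as a unit quaternion [x, y, z, w].
In Python, from workcell import manip gives the robot as it stands.
- The arm moves only by the shell command python3 -m jog 'ROWS' [FORCE]. ROWS is a JSON object of lists of equal length, an entry for each row: "offset": the shift along the world's x, y, z in m, a list of three; "yaw": the turn about the world's z in degrees; "jaw": the closure, from 0 (fully open) to 1 (shut). A call has 1 to 20 rows; each row shifts and turns the commanded pose from where the row before left it; what a row does not reach is not made up. A row lasts 1/12 s, in which the tool goes at most 41.7 mm and 7.16 degrees, less where a joint would pass 70% of its speed; a pose out of reach is approached as far as the arm can. A call is refused whole if a number of a shift passes 0.0417 or a number of a turn 7.16, either way. A call with a gripper value outside its range is refused whole. The fingers move at their own pace and stop on an object; FORCE is the grip in N (left out, the last holds). Time passes only in rows, so rows that do not move let the fingers close. It gives the time, the measured TCP pose, the force, the opening and the grip force at its end, in the units of the state.
- manip.get_obs(): the state, without advancing time (a new reading comes with each control period).
- manip.camera(name): name is "scene" or "top" or "wrist"; returns a dict with "frame" (384x512x3 uint8, red, green, blue), "camera_matrix" (3x3 intrinsics, pixels), "eye" and "attitude" of the camera in the world; the wrist camera has in their place "hand_eye" (4x4, takes a point from camera to tool coordinates, whose origin is the TCP and whose axes are the flange's). Camera axes: x right, y up, looking along -z (the intrinsics and any distortion apply to the point x, -y, -z); pixel columns grow to the right and rows downward; lengths in m; the calibration is good to about 2 mm. A picture is of the moment at which its call begins: read the wrist's pose just before it. There is no depth.
- manip.hand_in(): hands the job in; it is judged then, once.
Trained networks look in a picture, given as the dict that the camera call returned (one of the last four; its "shot" number tells which), for a name from the list of things; names that differ only in an ending like _2 or _b are one class to them, and where a whole thing is asked for, a point or a joint stands for the part that bears it (a point fixed in the world has none). Each returns a list of dicts, best first, with "score" (0 to 1); they miss things now and then, are a little off and sometimes report something else, mostly with a low value. They report only what shows in the picture. A call takes as long as a camera call.
- manip.masks_of(picture, name): "region" (384x512 bool, what is visible of it).
- manip.tip_of(picture, name): "at" ([x, y, z] in m, in world coordinates, good to about 4 mm: a listed point, or the origin of a listed thing).
The state is a dict: "clock": time; "joint_pos": joint angles; "joint_velocities": joint speeds; "tau": joint torques, N m; "position": TCP position; "ee_rot": TCP orientation; "ft_force": force on the tool from outside, world axes, zero at the start; "torque": the same for the moment, N m; "grip_width": opening from 0.0 (shut) to 1.0 (fully open); "grasp_force": force on a finger pad.
Only numpy, scipy, OpenCV 4.12 (cv2) and the standard library are available. Lean on these libraries where they do the work, as an engineer would, in place of code of your own. Each camera call takes 0.05 s, during which the arm holds its last target. There are 200 camera calls.

## Working session

There is one attempt and no reset: what is moved stays moved. The work goes in short steps, Python scripts to look and compute and a shell command to move; the robot and the scene stay as the last step left them, time stands still between calls to the robot, and variables do not carry over. Pictures are saved under pics/ and viewed, at most 14 in all, crops included, and the job is handed in when it is done.

```bash
mkdir -p pics
cat > h.py <<'E'
from workcell import manip
import numpy as np, cv2
def save(p,n): cv2.imwrite('pics/'+n+'.png',p['frame'][...,::-1])
def proj(p,X):
    from scipy.spatial.transform import Rotation as R
    a=np.array(p['attitude']); Rm=a if a.shape==(3,3) else R.from_quat(a).as_matrix()
    c=(np.array(X)-p['eye'])@Rm; c=c*[1,-1,-1]; u=c@np.array(p['camera_matrix']).T
    return u[...,:2]/u[...,2:]
def ray(p,uv,z):
    from scipy.spatial.transform import Rotation as R
    a=np.array(p['attitude']); Rm=a if a.shape==(3,3) else R.from_quat(a).as_matrix()
    uv=np.atleast_2d(np.array(uv,float)); d=np.c_[uv,np.ones(len(uv))]@np.linalg.inv(p['camera_matrix']).T
    d=(d*[1,-1,-1])@Rm.T; e=np.array(p['eye']); return e+d*((z-e[2])/d[:,2:])
E
python3 - <<'E'
from h import *
print(manip.get_obs())
for c in ['top','scene']:
    p=manip.camera(c); save(p,c+'0'); print({k:v for k,v in p.items() if k!='frame'})
    for n in ['parcel','tape','mouth','hook','button','jar','earbuds','remote','mouse']:
        print(c,n,[(np.round(r['at'],3),round(r['score'],2)) for r in manip.tip_of(p,n)[:2]])
    for n in ['parcel','tape']:
        m=manip.masks_of(p,n)
        if m:
            r=cv2.minAreaRect(np.argwhere(m[0]['region'])[:,::-1].astype(np.float32)); print(n,r)
E
```

```text
{'clock': 0.0, 'joint_pos': array([ 1.21638012,  0.33290113, -0.06471301,  1.46097349,  0.02159779,
        1.34990398, -0.08846525]), 'joint_velocities': array([ 0.00101298, -0.00171438,  0.00138385,  0.0005102 , -0.00084461,
        0.00074162, -0.00029718]), 'tau': array([-5.37071319e-04, -6.25451016e+01,  4.81787429e-02, -3.91608238e+01,
        1.58715929e-02,  9.89404827e-03, -3.84815132e-05]), 'position': array([ 0.20345693, -0.59049121,  0.19858238]), 'ee_rot': array([ 9.86262882e-01,  1.65181637e-01, -1.54311844e-04, -7.29046014e-04]), 'ft_force': array([ 1.14596292,  0.09677669, -0.0398936 ]), 'torque': array([-0.02783119,  0.05858002,  0.00944949]), 'grasp_force': 0.0, 'grip_width': 1.0024766556963283}
{'camera_matrix': array([[448.59203561,   0.        , 265.11595384],
       [  0.        , 448.59203561, 196.08298223],
       [  0.        ,   0.        ,   1.        ]]), 'eye': array([ 0.36409576, -0.10830195,  1.3234702 ]), 'attitude': array([-0.03395248,  0.03884496,  0.71657777, -0.69559657]), 'shot': 1}
top parcel [(array([ 0.55 , -0.022,  0.   ]), 0.66), (array([ 0.6
[... 880 characters left out ...]
rray([-0.61825931, -0.73955271,  0.65941585]), 'attitude': array([ 0.45730903, -0.26919898, -0.42708918,  0.73211692]), 'shot': 2}
scene parcel [(array([ 0.55 , -0.025, -0.002]), 0.71), (array([ 0.633, -0.365,  0.006]), 0.39)]
scene tape [(array([ 0.524, -0.259,  0.004]), 0.85)]
scene mouth [(array([ 0.563, -0.257,  0.015]), 0.98)]
scene hook []
scene button [(array([ 0.524, -0.263,  0.04 ]), 0.48)]
scene jar [(array([0.668, 0.08 , 0.003]), 0.45), (array([ 0.557, -0.257,  0.017]), 0.17)]
scene earbuds [(array([ 0.632, -0.364,  0.003]), 0.69)]
scene remote []
scene mouse [(array([0.333, 0.186, 0.006]), 0.8)]
parcel ((237.5, 179.5), (29.0, 25.0), 90.0)
tape ((299.0, 201.5), (21.0, 26.0), 90.0)
```

Run:
```python
import cv2
i=cv2.imread('pics/top0.png')[110:260,160:360]
cv2.imwrite('pics/c0.png',cv2.resize(i,None,fx=4,fy=4,interpolation=cv2.INTER_CUBIC))
```

```text
(no output)
```

View pics/c0.png

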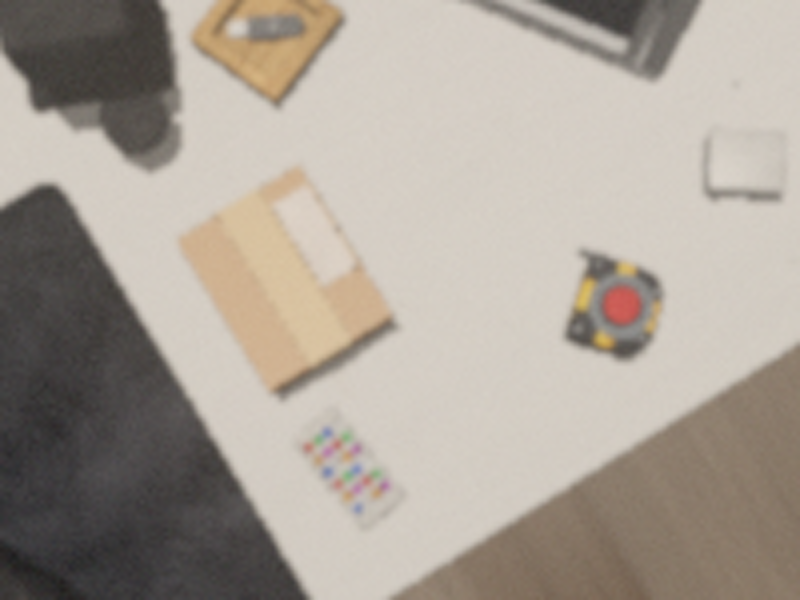

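```bash
cat >> h.py <<'E'
def box(cx,cy,yaw,L,W,H):
    c,s=np.cos(yaw),np.sin(yaw); P=np.array([[x,y,z] for x in (-L/2,L/2) for y in (-W/2,W/2) for z in (0,H)])
    return np.c_[cx+c*P[:,0]-s*P[:,1],cy+s*P[:,0]+c*P[:,1],P[:,2]]
def wristpose(p,o):
    from scipy.spatial.transform import Rotation as R
    T=np.eye(4);T[:3,:3]=R.from_quat(o['ee_rot']).as_matrix();T[:3,3]=o['position']
    M=T@np.array(p['hand_eye']); p['eye']=M[:3,3];p['attitude']=M[:3,:3]; return p
def fit(views,x0,dims):
    """silhouette fit by IoU: views = [(picture, mask)]"""
    from scipy.optimize import minimize
    def cost(v):
        t=0
        for p,m in views:
            S=4; h=cv2.convexHull((proj(p,box(v[0],v[1],v[2],*dims))).astype(np.float32))
            im=np.zeros(m.shape,np.uint8); cv2.fillConvexPoly(im,np.round(h*16).astype(np.int32),255,cv2.LINE_AA,4)
            a=im/255.; t+=np.abs(a-m).sum()/m.sum()
        return t
    best=None
    for d in np.radians([-20,-10,0,10,20]):
        x=np.array(x0,float)+[0,0,d]
        r=minimize(cost,x,method='Nelder-Mead',options=dict(initial_simplex=[x,x+[.01,0,0],x+[0,.01,0],x+[0,0,.1]],xatol=1e-4,fatol=1e-4))
        if best is None or r.fun<best.fun: best=r
    return best.x,best.fun
E
python3 - <<'E'
from h import *
V=[]
for c in ['top','scene']:
    p=manip.camera(c); m=manip.masks_of(p,'parcel')[0]['region']; V.append((p,m))
    print(c,fit([(p,m)],[.55,-.023,.52],(.13,.105,.045)))
print(fit(V,[.55,-.023,.52],(.13,.105,.045)))
E
python3 -m jog '{"offset":[[0.024,0.028,0.005],[0.024,0.028,0.005],[0.024,0.028,0.005],[0.024,0.028,0.005],[0.024,0.028,0.005],[0.024,0.028,0.005],[0.024,0.028,0.005],[0.024,0.028,0.005],[0.024,0.028,0.005],[0.024,0.028,0.005],[0.024,0.028,0.005],[0.024,0.028,0.005],[0,0,0],[0,0,0]],"yaw":[4.6,4.6,4.6,4.6,4.6,4.6,4.6,4.6,4.6,4.6,4.6,4.6,0,0],"jaw":[0,0,0,0,0,0,0,0,0,0,0,0,0,0]}' 40
```

```text
top (array([ 0.54767365, -0.02305368,  0.54369118]), np.float64(0.056027978442839126))
scene (array([ 0.55798224, -0.02753753,  0.53268247]), np.float64(0.8946674615792263))
(array([ 0.54913677, -0.02240444,  0.56483179]), np.float64(0.9737289379162445))
clock: 2.57
position: [0.493, -0.2528, 0.2597]
ee_rot: [0.796, 0.605, 0.0, 0.0]
ft_force: [-0.4, -0.9, 0.7]
grip_width: 1.002
grasp_force: 0.0
```

Run:
```python
from h import *
o=manip.get_obs(); p=wristpose(manip.camera('wrist'),o); save(p,'w1')
print(o['position'],o['ee_rot'],o['joint_pos'])
for n in ['tape','mouth','hook','button','parcel']:
    print(n,[(np.round(r['at'],4),round(r['score'],2)) for r in manip.tip_of(p,n)[:2]])
print(proj(p,[[.527,-.263,0],[.55,-.023,0]]))
m=manip.masks_of(p,'parcel')
if m: print('parcel',fit([(p,m[0]['region'])],[.55,-.023,.52],(.13,.105,.045)))
```

```text
[ 0.49300067 -0.25278567  0.25973299] [7.96195414e-01 6.05039371e-01 4.38627744e-04 1.69525819e-04] [ 0.79032505  0.1801742  -0.45531008  1.5378329   0.07899887  1.44123751
  0.06009542]
tape [(array([ 0.5259, -0.2644,  0.0023]), 0.7)]
mouth [(array([ 0.563 , -0.2541,  0.0162]), 0.94), (array([ 0.5666, -0.2366,  0.0167]), 0.45)]
hook [(array([ 0.5688, -0.2339,  0.0167]), 0.51)]
button [(array([ 0.525 , -0.2636,  0.0446]), 0.62)]
parcel []
[[281.85751557 154.30140512]
 [253.09153167 -32.80858592]]
parcel (array([ 0.55102369, -0.01867656,  0.53238698]), np.float64(0.02500784015053089))
```

View pics/w1.png

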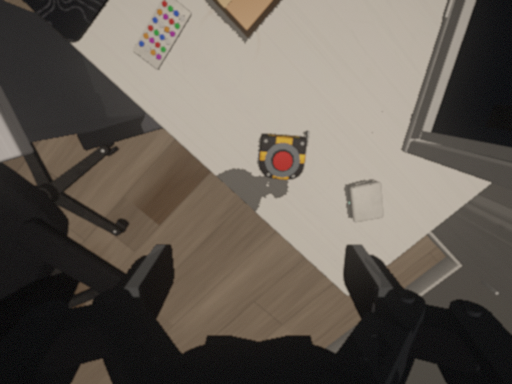

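```bash
cat >> h.py <<'E'
def tapeparts(b=0.,lockz=.0415):
    t=np.radians(np.arange(0,91,10)); o=[(-32,30),(32,30)]+[(12+20*np.cos(a),-10-20*np.sin(a)) for a in t]+[(-12-20*np.sin(a),-10-20*np.cos(a)) for a in t]
    o=np.array(o)/1000; pr=lambda q,z0,z1: np.vstack([np.c_[q,np.full(len(q),z)] for z in (z0,z1)])
    hk=np.array([[32+b*1e3,18],[34.5+b*1e3,18],[34.5+b*1e3,39],[32+b*1e3,39]])/1000
    a=np.linspace(0,2*np.pi,24); bt=np.c_[.0135*np.cos(a),.0135*np.sin(a)-.002]
    P=[pr(o,0,.034),pr(hk,.0075,.0255),pr(bt,.034,lockz)]
    if b>.003: P.append(pr(np.array([[32,19],[32+b*1e3,19],[32+b*1e3,21],[32,21]])/1000,.0085,.0245))
    return P
def fitparts(p,m,x0,parts):
    from scipy.optimize import minimize
    def cost(v):
        c,s=np.cos(v[2]),np.sin(v[2]); im=np.zeros(m.shape,np.uint8)
        for P in parts:
            Q=np.c_[v[0]+c*P[:,0]-s*P[:,1],v[1]+s*P[:,0]+c*P[:,1],P[:,2]]
            cv2.fillConvexPoly(im,np.round(cv2.convexHull(proj(p,Q).astype(np.float32))*16).astype(np.int32),255,cv2.LINE_AA,4)
        return np.abs(im/255.-m).sum()/m.sum()
    rs=[]
    for d in np.radians([-12,-6,0,6,12]):
        x=np.array(x0,float)+[0,0,d]
        rs.append(minimize(cost,x,method='Nelder-Mead',options=dict(initial_simplex=[x,x+[.01,0,0],x+[0,.01,0],x+[0,0,.1]],xatol=1e-5,fatol=1e-5)))
    r=min(rs,key=lambda r:r.fun); return r.x,r.fun
E
python3 - <<'E'
from h import *
o=manip.get_obs(); p=wristpose(manip.camera('wrist'),o)
m=manip.masks_of(p,'tape')[0]['region']
x,f=fitparts(p,m,[.526,-.263,-.26],tapeparts()); print(x,np.degrees(x[2]),f)
p=manip.camera('top');m=manip.masks_of(p,'tape')[0]['region']
x,f=fitparts(p,m,[.526,-.263,-.26],tapeparts()); print(x,np.degrees(x[2]),f)
E
```

```text
Traceback (most recent call last):
IndexError: list index out of range
```

```bash
python3 -m jog '{"offset":[[0.005,-0.002,-0.033],[0.005,-0.002,-0.033],[0.005,-0.002,-0.033],[0,0,0]],"yaw":[0,0,0,0],"jaw":[0,0,0,0]}'
python3 - <<'E'
from h import *
for k in range(2):
    o=manip.get_obs(); p=wristpose(manip.camera('wrist'),o)
    if k==0: save(p,'w2')
    m=manip.masks_of(p,'tape'); print(o['position'],len(m),[(r['score'],r['region'].sum()) for r in m])
    print(proj(p,[[.526,-.263,0]]))
    for n in ['tape','mouth','hook','button']:
        print(n,[(np.round(r['at'],4),round(r['score'],2)) for r in manip.tip_of(p,n)[:2]])
    if m:
        x,f=fitparts(p,m[0]['region'],[.526,-.263,-.26],tapeparts()); print(x,np.degrees(x[2]),f)
p=manip.camera('top');m=manip.masks_of(p,'tape')
if m: x,f=fitparts(p,m[0]['region'],[.526,-.263,-.26],tapeparts()); print(x,np.degrees(x[2]),f)
E
```

```text
clock: 3.35
position: [0.5036, -0.26, 0.1541]
ee_rot: [0.798, 0.603, -0.002, -0.004]
ft_force: [-1.8, -0.3, -1.0]
grip_width: 0.996
grasp_force: 0.0
[ 0.50363542 -0.26003074  0.15412223] 2 [(0.62, np.int64(3507)), (0.51, np.int64(59))]
[[278.94517873 167.28962658]]
tape [(array([ 0.5272, -0.2641,  0.0018]), 0.69)]
mouth [(array([ 0.5658, -0.2533,  0.0112]), 0.84), (array([ 4.127e-01, -6.110e-02, -2.000e-04]), 0.48)]
hook []
button [(array([ 0.5252, -0.2637,  0.0409]), 0.72)]
[ 0.52425172 -0.26223222 -0.35562659] -20.37590294955966 0.08050900999122204
[ 0.50759622 -0.2614182   0.16289665] 1 [(0.79, np.int64(3397))]
[[273.2455267  165.01467359]]
tape [(array([ 5.248e-01, -2.630e-01, -3.000e-04]), 0.76)]
mouth []
hook [(array([ 0.5687, -0.2394,  0.0155]), 0.58)]
button [(array([ 0.5258, -0.2638,  0.042 ]), 0.85)]
[ 0.52496762 -0.26193151 -0.35773546] -20.496732006585095 0.058392930324911815
[ 0.52888755 -0.24048205 -0.81838361] -46.88992716032099 2.4428792569659437
```

View pics/w2.png

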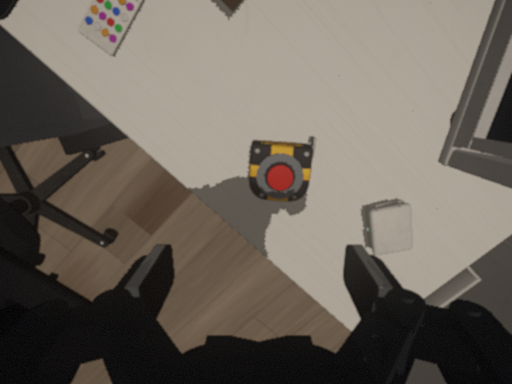

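```bash
python3 -m jog '{"offset":[[0.008,-0.001,-0.03],[0.008,-0.001,-0.03],[0.002,0,-0.01],[0,0,0],[0,0,0]],"yaw":[-2,-2,0,0,0],"jaw":[0,0,0,0,0]}'
python3 - <<'E'
from h import *
o=manip.get_obs(); p=wristpose(manip.camera('wrist'),o)
print(o['position'],np.degrees(2*np.arctan2(o['ee_rot'][1],o['ee_rot'][0]))-90)
m=manip.masks_of(p,'tape'); print([(r['score'],r['region'].sum()) for r in m])
print(manip.tip_of(p,'tape')[:1],manip.tip_of(p,'button')[:1])
if m: x,f=fitparts(p,m[0]['region'],[.526,-.263,-.34],tapeparts()); print(x,np.degrees(x[2]),f)
E
```

```text
clock: 4.47
position: [0.5245, -0.2628, 0.0908]
ee_rot: [0.818, 0.576, -0.0, -0.0]
ft_force: [-0.1, -0.2, 1.1]
grip_width: 0.998
grasp_force: 0.0
[ 0.52451111 -0.26277869  0.09084909] -19.711081245667216
[(0.95, np.int64(5389)), (0.62, np.int64(803))]
[{'at': [0.5656, -0.2535, 0.0134], 'score': 0.65}] [{'at': [0.528, -0.2657, 0.0418], 'score': 0.96}]
[ 0.52460009 -0.26238251 -0.35955919] -20.601224137018146 0.08110930399251925
```

```bash
python3 -m jog '{"offset":[[0,0,-0.03],[0,0,-0.03],[0,0,-0.02],[0,0,-0.009],[0,0,0],[0,0,0],[0,0,0],[0,0,0],[0,0,0],[0,0,0],[0,0,0]],"yaw":[-1,0,0,0,0,0,0,0,0,0,0],"jaw":[0,0,0,0,0,1,1,1,1,1,1]}' 40
```

```text
clock: 5.58
position: [0.525, -0.2632, 0.0023]
ee_rot: [0.823, 0.568, 0.0, 0.001]
ft_force: [-1.1, 0.0, 6.4]
grip_width: 0.287
grasp_force: 40.1
```

Run:
```python
from h import *
p=manip.camera('wrist'); save(p,'w3'); print(manip.get_obs()['grip_width'])
```

```text
0.28837525474025016
```

View pics/w3.png

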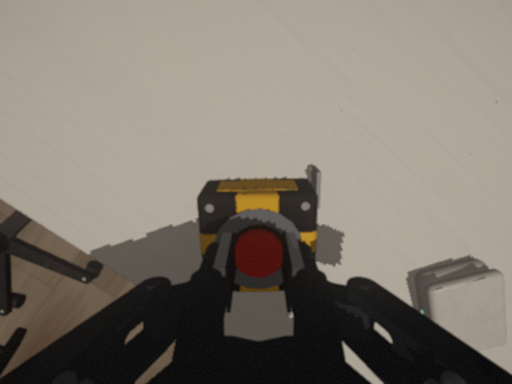

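Run:
```python
from h import *
o=manip.get_obs(); p=wristpose(manip.camera('wrist'),o)
print(p['hand_eye'],p['eye'],p['camera_matrix'])
x=np.array([.5248,-.2628]);a=np.radians(-20.6);d=np.array([np.cos(a),np.sin(a)])
for z in (0,.02,.034,.042,.06,.08):
  for s in (-.032,-.0425,-.013,.013,.0425,.032): print(z,s,proj(p,np.r_[x+s*d,z]).round())
m=manip.masks_of(p,'tape')
if m: print(m[0]['score'],fitparts(p,m[0]['region'],[.526,-.263,-.36],tapeparts()))
for n in ['tape','mouth','hook','button']: print(n,[(np.round(r['at'],4),round(r['score'],2)) for r in manip.tip_of(p,n)[:2]])
p=manip.camera('scene'); save(p,'s3')
i=p['frame'][130:250,240:400,::-1]; cv2.imwrite('pics/s3c.png',cv2.resize(i,None,fx=5,fy=5,interpolation=cv2.INTER_CUBIC))
for n in ['tape','button','mouth']: print(n,[(np.round(r['at'],4),round(r['score'],2)) for r in manip.tip_of(p,n)[:2]])
```

```text
[[ 7.62363810e-04  9.54313744e-01  2.98805448e-01  7.67739361e-02]
 [ 9.99999667e-01 -8.14530585e-04  5.00465315e-05 -1.15878202e-04]
 [ 2.91146269e-04  2.98805311e-01 -9.54314048e-01 -1.75951098e-01]
 [ 0.00000000e+00  0.00000000e+00  0.00000000e+00  1.00000000e+00]] [ 0.55195116 -0.19124354  0.1782026 ] [[292.32298949   0.         258.27423918]
 [  0.         292.32298949 191.62671966]
 [  0.           0.           1.        ]]
0 -0.032 [210. 222.]
0 -0.0425 [194. 222.]
0 -0.013 [238. 222.]
0 0.013 [278. 221.]
0 0.0425 [322. 221.]
0 0.032 [307. 221.]
0.02 -0.032 [204. 235.]
0.02 -0.0425 [187. 235.]
0.02 -0.013 [236. 235.]
0.02 0.013 [280. 235.]
0.02 0.0425 [329. 235.]
0.02 0.032 [312. 235.]
0.034 -0.032 [200. 246.]
0.034 -0.0425 [181. 246.]
0.034 -0.013 [234. 246.]
0.034 0.013 [282. 246.]
0.034 0.0425 [335. 246.]
0.034 0.032 [316. 246.]
0.042 -0.032 [197. 254.]
0.042 -0.0425 [177. 254.]
0.042 -0.013 [233. 253.]
0.042 0.013 [283. 253.]
0.042 0.0425 [339. 253.]
0.042 0.032 [319. 253.]
0.06 -0.032 [189. 273.]
0.06 -0.0425 [166. 273.]
0.06 -0.013 [230. 273.]
0.06 0.013 [286. 273.]
0.06 0.0425 [350. 273.]
0.06 0.032 [327. 273.]
0.08 -0.032 [178. 301.]
0.08 -0.0425 [151. 301.]
0.08 -0.013 [225. 301.]
0.08 0.013 [291. 301.]
0.08 0.0425 [365. 301.]
0.08 0.032 [338. 301.]
0.62 (array([ 0.52494917, -0.26312179, -0.3362923 ]), np.float64(0.3657231897123002))
tape [(array([ 0.5253, -0.2657,  0.0037]), 0.96)]
mouth [(array([ 0.5663, -0.2505,  0.0167]), 0.73)]
hook [(array([ 0.5648, -0.2394,  0.0158]), 0.64)]
button [(array([ 0.5257, -0.2666,  0.0398]), 0.68), (array([ 0.6294, -0.3623, -0.002 ]), 0.36)]
tape [(array([ 0.6322, -0.3643,  0.0023]), 0.63)]
button [(array([ 0.522 , -0.2621,  0.0385]), 0.6)]
mouth [(array([ 0.5617, -0.2543,  0.0179]), 0.58)]
```

View pics/s3c.png

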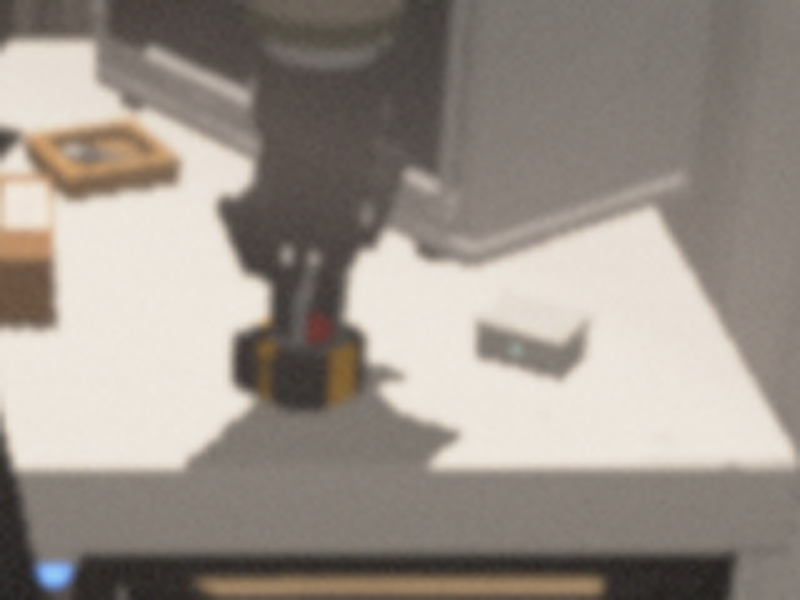

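```bash
python3 -c "
from workcell import manip; print(manip.tcp_to_grasp)"; python3 -m jog '{"offset":[[0,0,0],[0,0,0],[0,0,0.01],[0,0,0.01],[0,0,0],[0,0,0],[0,0,0]],"yaw":[0,0,0,0,0,0,0],"jaw":[0,0,0,0,0,0,0]}'
python3 - <<'E'
from h import *
o=manip.get_obs(); p=wristpose(manip.camera('wrist'),o); save(p,'w4')
for n in ['tape','mouth','hook','button']: print(n,[(np.round(r['at'],4),round(r['score'],2)) for r in manip.tip_of(p,n)[:2]])
m=manip.masks_of(p,'tape')
if m: print(m[0]['score'],fitparts(p,m[0]['region'],[.526,-.263,-.36],tapeparts()))
E
```

```text
0.0187
clock: 6.72
position: [0.5247, -0.263, 0.0217]
ee_rot: [0.823, 0.568, 0.0, 0.0]
ft_force: [0.1, 0.6, -0.4]
grip_width: 0.998
grasp_force: 0.0
tape [(array([ 0.529 , -0.2654,  0.0015]), 0.57)]
mouth [(array([ 0.5644, -0.2559,  0.0156]), 0.95)]
hook [(array([ 0.5652, -0.2555,  0.0138]), 0.55), (array([ 0.5666, -0.237 ,  0.0149]), 0.54)]
button [(array([ 0.5234, -0.2693,  0.0399]), 0.83)]
0.58 (array([ 0.52497361, -0.26266918, -0.34644897]), np.float64(0.058843789002100494))
```

View pics/w4.png

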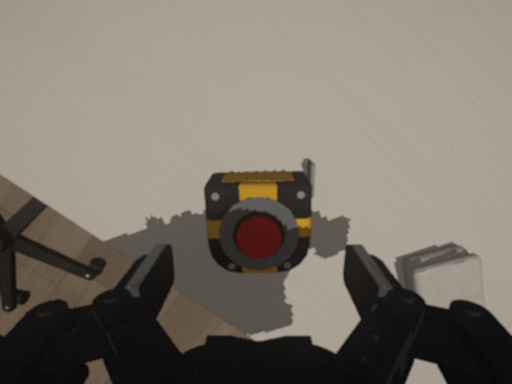

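```bash
python3 -m jog '{"offset":[[0,0,-0.02],[0,0,-0.02],[0,0,-0.0115],[0,0,0],[0,0,0],[0,0,0],[0,0,0],[0,0,0],[0,0,0]],"yaw":[0,0,0,0,0,0,0,0,0],"jaw":[0,0,0,0,1,1,1,1,1]}' 40
```

```text
clock: 7.77
position: [0.5254, -0.2632, -0.0289]
ee_rot: [0.823, 0.568, 0.0, 0.001]
ft_force: [-1.6, 0.7, 6.3]
grip_width: 0.743
grasp_force: 46.1
```

```bash
python3 -m jog '{"offset":[[0,0,0.03],[0,0,0.03],[0.0125,0.0175,0],[0.0125,0.0175,0],[0.0125,0.0175,0],[0.0125,0.0175,0],[0.0125,0.0175,0],[0.0125,0.0175,0],[0.0125,0.0175,0],[0.0125,0.0175,0],[0.0125,0.0175,0],[0,0,0],[0,0,0],[0,0,0]],"yaw":[0,0,5.8,5.8,5.8,5.8,5.8,5.8,5.8,5.8,5.8,0,0,0],"jaw":[1,1,1,1,1,1,1,1,1,1,1,1,1,1]}'
python3 - <<'E'
from h import *
o=manip.get_obs(); p=wristpose(manip.camera('wrist'),o); save(p,'w5')
print(o['position'],np.degrees(2*np.arctan2(o['ee_rot'][1],o['ee_rot'][0]))-90)
for n in ['parcel','hook','mouth','tape']: print(n,[(np.round(r['at'],4),round(r['score'],2)) for r in manip.tip_of(p,n)[:2]])
m=manip.masks_of(p,'parcel')
for r in m[:1]: print(r['score'],r['region'].sum(),fit([(p,r['region'])],[.55,-.022,.54],(.13,.105,.045)))
E
```

```text
clock: 8.93
position: [0.6366, -0.1061, 0.0295]
ee_rot: [0.49, 0.872, -0.0, -0.0]
ft_force: [0.2, -0.8, -4.0]
grip_width: 0.741
grasp_force: 47.2
[ 0.63655464 -0.10608976  0.02948749] 31.326420615806327
parcel [(array([ 5.507e-01, -2.400e-02,  2.000e-04]), 0.62)]
hook [(array([ 0.6448, -0.0573,  0.0721]), 0.56)]
mouth []
tape [(array([ 0.5493, -0.0255, -0.0018]), 0.27)]
0.89 32103 (array([ 0.5505888 , -0.02037424,  0.52687764]), np.float64(0.011987395961406088))
```

View pics/w5.png

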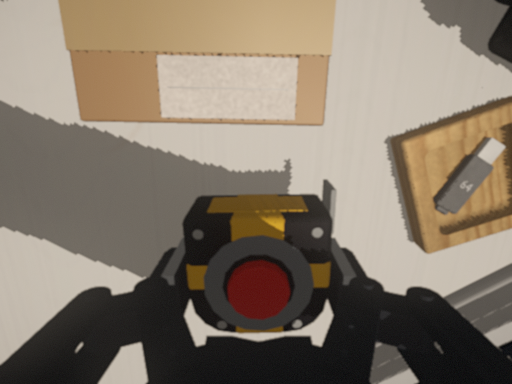

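Run:
```python
from h import *
o=manip.get_obs(); p=wristpose(manip.camera('wrist'),o)
P=ray(p,[[80,121],[325,125]],.045); print(P); d=P[1]-P[0]; print(np.linalg.norm(d),np.degrees(np.arctan2(d[1],d[0])))
a=np.radians(30.3); R=np.array([[np.cos(a),np.sin(a)],[-np.sin(a),np.cos(a)]])
print('edge pts rel TCP, parcel axes',(P[:,:2]-o['position'][:2])@R.T)
Q=ray(p,[[209,196],[307,195]],.0924); print('tape side corners',(Q[:,:2]-o['position'][:2])@R.T)
H=ray(p,[[333,212],[328,180]],.0584+.0255); print('hook pts',(H[:,:2]-o['position'][:2])@R.T)
# refined tape fit, lifted
m=manip.masks_of(p,'tape')
if m:
    q=dict(p); q['eye']=np.array(p['eye'])-[0,0,.0584]; x,f=fitparts(q,m[0]['region'],[.6366,-.106,np.radians(31)],tapeparts()); print(x,np.degrees(x[2]),f)
```

```text
[[ 0.52101905 -0.09943014  0.045     ]
 [ 0.63438952 -0.03272402  0.045     ]]
0.1315392337961122 30.472153047597473
edge pts rel TCP, parcel axes [[-0.09662085  0.0642692 ]
 [ 0.03491779  0.06466443]]
tape side corners [[-0.02069837  0.0389981 ]
 [ 0.0193385   0.04018419]]
hook pts [[0.03306217 0.02967037]
 [0.02948769 0.04442077]]
[ 0.63766479 -0.10632878  0.56667598] 32.46814197805465 0.03965959142027289
```

```bash
python3 -m jog '{"offset":[[0.007,0.004,-0.01],[0,0,-0.02],[0,0,-0.02],[0,0,-0.0075],[0,0,0],[0,0,0],[-0.0053,0.009,0],[-0.0053,0.009,0],[-0.0053,0.009,0],[0,0,0],[0,0,0],[0,0,0]],"yaw":[-0.9,0,0,0,0,0,0,0,0,0,0,0],"jaw":[1,1,1,1,1,1,1,1,1,1,1,1]}'
python3 - <<'E'
from h import *
o=manip.get_obs(); p=wristpose(manip.camera('wrist'),o); save(p,'w6')
print(o['position'],np.degrees(2*np.arctan2(o['ee_rot'][1],o['ee_rot'][0]))-90)
for n in ['parcel','hook','mouth']: print(n,[(np.round(r['at'],4),round(r['score'],2)) for r in manip.tip_of(p,n)[:2]])
for r in manip.masks_of(p,'parcel')[:1]: print(r['score'],r['region'].sum(),fit([(p,r['region'])],[.55,-.022,.54],(.13,.105,.045)))
E
```

```text
clock: 10.33
position: [0.6283, -0.0745, -0.0274]
ee_rot: [0.496, 0.868, -0.0, 0.0]
ft_force: [-0.3, -0.6, -3.4]
grip_width: 0.741
grasp_force: 47.0
[ 0.62827008 -0.07453569 -0.02735278] 30.52656928298451
parcel [(array([ 0.5507, -0.0239,  0.0008]), 0.6), (array([ 0.628 , -0.0775,  0.041 ]), 0.31)]
hook [(array([ 0.6356, -0.0244,  0.0189]), 0.63)]
mouth [(array([ 0.6476, -0.0411,  0.0152]), 0.75)]
0.7 72570 (array([ 0.55016346, -0.01936158,  0.5477421 ]), np.float64(0.00598270229960525))
```

View pics/w6.png

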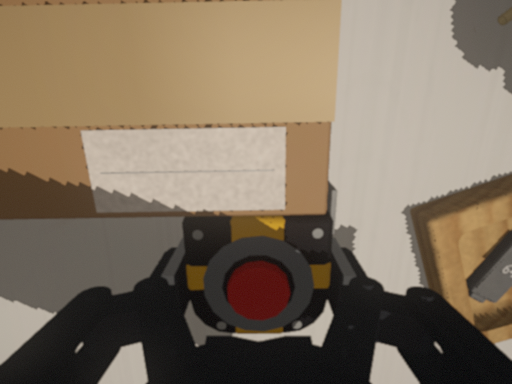

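```bash
python3 -m jog '{"offset":[[-0.0043,-0.0026,0],[-0.0094,-0.0057,0],[-0.0094,-0.0057,0],[-0.0094,-0.0057,0],[-0.0094,-0.0057,0],[-0.0094,-0.0057,0],[-0.0094,-0.0057,0],[-0.0094,-0.0057,0],[-0.0094,-0.0057,0],[-0.0094,-0.0057,0],[-0.0094,-0.0057,0],[-0.0094,-0.0057,0],[-0.0094,-0.0057,0],[-0.0021,-0.0013,0],[0,0,0],[0,0,0],[0,0,0]],"yaw":[0.5,0,0,0,0,0,0,0,0,0,0,0,0,0,0,0,0],"jaw":[1,1,1,1,1,1,1,1,1,1,1,1,1,1,1,1,1]}'
python3 - <<'E'
from h import *
o=manip.get_obs(); p=wristpose(manip.camera('wrist'),o); save(p,'w7')
print(o['position'],np.degrees(2*np.arctan2(o['ee_rot'][1],o['ee_rot'][0]))-90)
for n in ['parcel','hook','mouth']: print(n,[(np.round(r['at'],4),round(r['score'],2)) for r in manip.tip_of(p,n)[:2]])
for r in manip.masks_of(p,'parcel')[:1]: print(r['score'],r['region'].sum(),fit([(p,r['region'])],[.55,-.022,.54],(.13,.105,.045)))
E
```

```text
clock: 12.0
position: [0.5096, -0.1463, -0.0274]
ee_rot: [0.492, 0.871, 0.0, 0.0]
ft_force: [1.7, 0.8, -3.1]
grip_width: 0.737
grasp_force: 46.8
[ 0.5095987  -0.1462932  -0.02742606] 31.04287628798795
parcel [(array([ 0.5485, -0.0245,  0.0016]), 0.87)]
hook []
mouth [(array([ 0.5282, -0.1113,  0.0169]), 0.83)]
0.92 38791 (array([ 0.5504007 , -0.01928648,  0.5486856 ]), np.float64(0.003565310530388846))
```

View pics/w7.png

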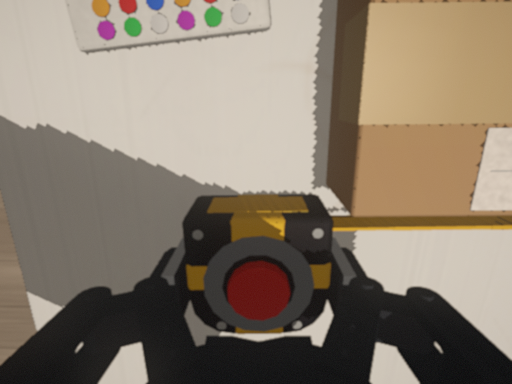

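```bash
python3 -m jog '{"offset":[[-0.0017,-0.001,0],[0,0,0],[-0.0018,0.003,0],[-0.0018,0.003,0],[0,0,0],[0,0,0]],"yaw":[0,0,0,0,0,0],"jaw":[1,1,1,1,1,1]}'
python3 -m jog '{"offset":[[0.0017,0.001,0],[0,0,0],[0,0,0]],"yaw":[0,0,0],"jaw":[1,1,1]}'
python3 - <<'E'
from h import *
o=manip.get_obs(); p=wristpose(manip.camera('wrist'),o); save(p,'w8')
for n in ['hook','mouth']: print(n,[(np.round(r['at'],4),round(r['score'],2)) for r in manip.tip_of(p,n)[:2]])
for r in manip.masks_of(p,'parcel')[:1]:
    x,f=fit([(p,r['region'])],[.55,-.022,.54],(.13,.105,.045)); c,s=np.cos(x[2]),np.sin(x[2]); d=o['position'][:2]-x[:2]
    print(x,np.degrees(x[2]),f,'TCP in parcel',c*d[0]+s*d[1],-s*d[0]+c*d[1])
E
```

```text
clock: 12.75
position: [0.5034, -0.1411, -0.0276]
ee_rot: [0.492, 0.871, 0.0, -0.0]
ft_force: [0.9, 1.5, -2.9]
grip_width: 0.74
grasp_force: 47.1
clock: 13.0
position: [0.5054, -0.1405, -0.0277]
ee_rot: [0.492, 0.871, 0.0, -0.0]
ft_force: [1.2, 1.7, -4.0]
grip_width: 0.743
grasp_force: 47.1
hook []
mouth [(array([ 0.524 , -0.1071,  0.0137]), 0.75)]
[ 0.55041708 -0.01916008  0.55007533] 31.516995053177766 0.003229516029194056 TCP in parcel -0.10178715806724395 -0.07988248203095454
```

```bash
python3 -m jog '{"offset":[[-0.0015,0.0025,0],[0,0,0],[0.0017,0.001,0],[0,0,0],[0,0,0]],"yaw":[0.3,0,0,0,0],"jaw":[1,1,1,1,1]}'
python3 -m jog '{"offset":[[0.0013,0.0008,0],[0,0,0],[0,0,0]],"yaw":[0,0,0],"jaw":[1,1,1]}'
python3 - <<'E'
from h import *
o=manip.get_obs(); p=wristpose(manip.camera('wrist'),o); save(p,'w8')
for r in manip.masks_of(p,'parcel')[:1]:
    x,f=fit([(p,r['region'])],[.55,-.022,.54],(.13,.105,.045)); c,s=np.cos(x[2]),np.sin(x[2]); d=o['position'][:2]-x[:2]
    print(x,np.degrees(x[2]),f,'TCP in parcel',c*d[0]+s*d[1],-s*d[0]+c*d[1])
E
```

```text
clock: 13.62
position: [0.5057, -0.1371, -0.0276]
ee_rot: [0.49, 0.872, 0.0, 0.0]
ft_force: [1.7, 1.4, -3.1]
grip_width: 0.743
grasp_force: 47.0
clock: 13.87
position: [0.507, -0.1363, -0.0276]
ee_rot: [0.49, 0.872, 0.0, 0.0]
ft_force: [0.8, 0.3, -3.7]
grip_width: 0.744
grasp_force: 47.0
[ 0.5504451  -0.01918083  0.55313067] 31.692052835749593 0.00448370354335074 TCP in parcel -0.09852026776565917 -0.07687127367536362
```

View pics/w8.png

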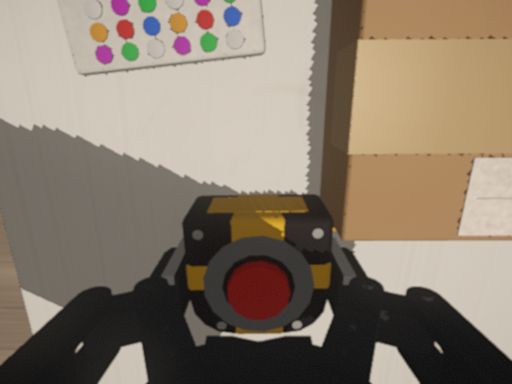

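```bash
python3 -m jog '{"offset":[[0.0006,0.0004,-0.001],[0,0,-0.0005],[0,0,0],[0,0,0]],"yaw":[0,0,0,0],"jaw":[1,1,1,1]}'
python3 -m jog '{"offset":[[0,0,0],[0,0,0],[0,0,0],[0,0,0],[0,0,0.02],[0,0,0.025],[0,0,0.03],[0,0,0],[0,0,0]],"yaw":[0,0,0,0,0,0,0,0,0],"jaw":[0.25,0.1,0,0,0,0,0,0,0]}'
python3 - <<'E'
from h import *
o=manip.get_obs(); p=wristpose(manip.camera('wrist'),o); save(p,'w9')
for n in ['tape','button','mouth','hook']: print(n,[(np.round(r['at'],4),round(r['score'],2)) for r in manip.tip_of(p,n)[:2]])
m=manip.masks_of(p,'tape')
for r in m[:1]: x,f=fitparts(p,r['region'],[.507,-.136,.55],tapeparts(.13)); print(r['score'],x,f)
for r in manip.masks_of(p,'parcel')[:1]:
    x,f=fit([(p,r['region'])],[.55,-.022,.54],(.13,.105,.045)); print(x,f)
E
```

```text
clock: 14.3
position: [0.5073, -0.1363, -0.0292]
ee_rot: [0.49, 0.872, -0.0, -0.0]
ft_force: [0.4, -0.7, -4.9]
grip_width: 0.741
grasp_force: 47.0
clock: 15.05
position: [0.5089, -0.1365, 0.0477]
ee_rot: [0.49, 0.872, 0.0, 0.002]
ft_force: [0.1, 0.2, -1.4]
grip_width: 1.002
grasp_force: 0.0
tape []
button [(array([ 0.5083, -0.1385,  0.0403]), 0.71)]
mouth [(array([ 0.5259, -0.1025,  0.015 ]), 0.75)]
hook []
0.89 [ 0.50681942 -0.13550576  0.52234157] 0.34440324766558494
[ 0.55019374 -0.01888338  0.55290447] 0.003371469679503828
```

View pics/w9.png

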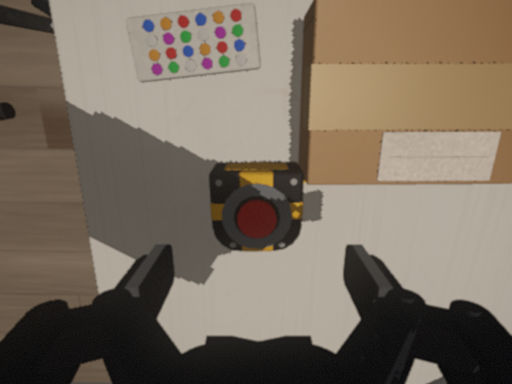

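```bash
python3 -m jog '{"offset":[[-0.0005,-0.0015,0],[0,0,0],[0,0,0],[0,0,0],[0,0,0],[0,0,0],[0,0,0],[0,0,0],[0,0,-0.02],[0,0,-0.01],[0,0,0],[0,0,0]],"yaw":[0,0,0,0,0,0,0,0,0,0,0,0],"jaw":[1,1,1,1,1,1,1,1,1,1,1,1]}' 40
python3 -m jog '{"offset":[[0,0,-0.003],[0,0,0],[0,0,0]],"yaw":[0,0,0],"jaw":[1,1,1]}'
python3 -m jog '{"offset":[[0,0,-0.002],[0,0,0],[0,0,0]],"yaw":[0,0,0],"jaw":[1,1,1]}'
```

```text
clock: 16.4
position: [0.5065, -0.1373, 0.0156]
ee_rot: [0.49, 0.872, 0.0, -0.001]
ft_force: [0.4, 0.6, 0.7]
grip_width: 0.003
grasp_force: 0.0
clock: 16.65
position: [0.5073, -0.1376, 0.0133]
ee_rot: [0.49, 0.872, 0.0, 0.0]
ft_force: [-0.3, -0.3, 0.0]
grip_width: -0.002
grasp_force: 0.0
clock: 16.9
position: [0.507, -0.1376, 0.011]
ee_rot: [0.49, 0.872, 0.0, 0.0]
ft_force: [0.2, -0.7, 0.4]
grip_width: -0.001
grasp_force: 0.0
```

```bash
python3 -m jog '{"offset":[[0,0,-0.002],[0,0,0],[0,0,0]],"yaw":[0,0,0],"jaw":[1,1,1]}' | grep -E 'posi|ft_'
python3 -m jog '{"offset":[[0,0,-0.002],[0,0,0],[0,0,0]],"yaw":[0,0,0],"jaw":[1,1,1]}'| grep -E 'posi|ft_'
python3 -m jog '{"offset":[[0,0,-0.002],[0,0,0],[0,0,0]],"yaw":[0,0,0],"jaw":[1,1,1]}'| grep -E 'posi|ft_'
```

```text
position: [0.507, -0.1375, 0.0089]
ft_force: [0.2, -0.3, 0.1]
position: [0.507, -0.1375, 0.0069]
ft_force: [-0.3, -0.2, 0.6]
position: [0.5072, -0.1376, 0.0056]
ft_force: [-3.9, 0.5, 11.7]
```

```bash
python3 -m jog '{"offset":[[0,0,-0.001],[0,0,0],[0,0,0]],"yaw":[0,0,0],"jaw":[1,1,1]}'| grep -E 'posi|ft_'
python3 -m jog '{"offset":[[0,0,-0.001],[0,0,0],[0,0,0]],"yaw":[0,0,0],"jaw":[1,1,1]}'| grep -E 'posi|ft_'
python3 - <<'E'
from h import *
o=manip.get_obs(); p=wristpose(manip.camera('wrist'),o); save(p,'w10')
E
```

```text
position: [0.5074, -0.1377, 0.0055]
ft_force: [-8.5, 1.3, 21.6]
position: [0.5077, -0.1379, 0.0054]
ft_force: [-12.3, 2.2, 33.0]
```

View pics/w10.png

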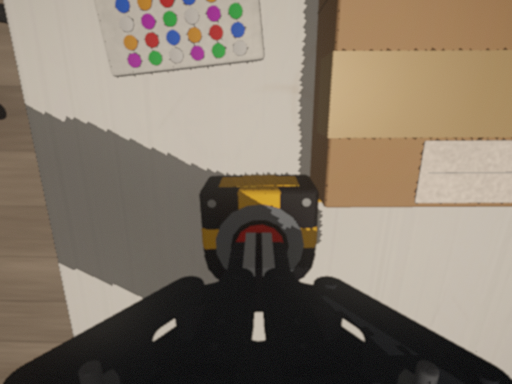

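```bash
python3 -m jog '{"offset":[[0,0,0.003],[0,0,0.02],[0.0005,0.0015,0.02],[0,0,0],[0,0,0],[0,0,0],[0,0,0],[0,0,0],[0,0,0]],"yaw":[0,0,0,0,0,0,0,0,0],"jaw":[1,1,1,0,0,0,0,0,0]}'
cat > red.py <<'E'
from h import *
def redc(f):
    f=f.astype(int); m=((f[...,0]>60)&(f[...,1]<45)&(f[...,2]<45)&(f[...,0]>2*f[...,1])).astype(np.uint8); m[:140]=0
    n,l,s,c=cv2.connectedComponentsWithStats(m); k=1+np.argmax(s[1:,4]); return s[k],c[k]
E
python3 - <<'E'
from red import *
o=manip.get_obs(); p=wristpose(manip.camera('wrist'),o); save(p,'w11'); print(o['position'],o['ee_rot'])
for n in ['w2','w4','w5','w6','w7','w8','w9','w11']: print(n,redc(cv2.imread(f'pics/{n}.png')[...,::-1]))
a=cv2.imread('pics/w9.png',0)[150:260,195:310].astype(np.float32);b=cv2.imread('pics/w11.png',0)
# case shift by matching the case's upper strip, excluding the button
t=cv2.imread('pics/w9.png',0)[160:200,200:310]; r=cv2.matchTemplate(b,t,cv2.TM_CCOEFF_NORMED); print(cv2.minMaxLoc(r)[1::2],'ref (200,160)')
for z in (.0375,.0415): print(z,proj(p,[.5083,-.138,z]))
print(manip.tip_of(p,'button')[:1])
for r in manip.masks_of(p,'parcel')[:1]: print(fit([(p,r['region'])],[.55,-.022,.54],(.13,.105,.045)))
i=np.hstack([cv2.resize(cv2.imread(f'pics/{n}.png')[150:260,195:330],None,fx=2.9,fy=2.9,interpolation=cv2.INTER_CUBIC) for n in ('w9','w11')]); cv2.imwrite('pics/cmp.png',i)
E
```

```text
clock: 18.95
position: [0.5071, -0.1359, 0.0453]
ee_rot: [0.49, 0.872, 0.0, -0.001]
ft_force: [-0.3, 0.6, 0.3]
grip_width: 0.847
grasp_force: 0.0
[ 0.50709733 -0.13591116  0.04529212] [ 4.90041344e-01  8.71699021e-01  4.45447448e-06 -5.45817174e-04]
w2 (array([267, 165,  22,  26, 135], dtype=int32), array([275.39259259, 181.32592593]))
w4 (array([ 237,  216,   44,   43, 1492], dtype=int32), array([258.49597855, 237.34316354]))
w5 (array([ 227,  260,   63,   60, 2917], dtype=int32), array([258.15495372, 289.52348303]))
w6 (array([ 228,  261,   62,   59, 2920], dtype=int32), array([258.13047945, 290.39246575]))
w7 (array([ 227,  261,   64,   59, 2970], dtype=int32), array([258.1016835, 290.1952862]))
w8 (array([ 227,  261,   64,   59, 2969], dtype=int32), array([258.12091613, 290.2034355 ]))
w9 (array([ 237,  200,   40,   38, 1166], dtype=int32), array([256.50857633, 218.6406518 ]))
w11 (array([ 239,  203,   39,   36, 1115], dtype=int32), array([258.34798206, 220.44215247]))
(0.968410849571228, (202, 163)) ref (200,160)
0.0375 [257.87595702 221.99547887]
0.0415 [257.86809641 224.37457429]
[{'at': [0.5075, -0.1388, 0.038], 'score': 0.81}]
(array([ 0.55024906, -0.01893704,  0.54772297]), np.float64(0.004972774011973095))
```

View pics/cmp.png

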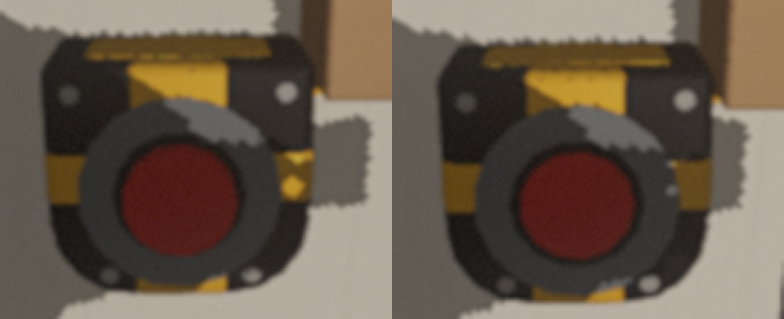

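```bash
python3 -m jog '{"offset":[[0,0,0],[0,0,0],[0,0,-0.03],[0,0,-0.03],[0,0,-0.0145],[0,0,0],[0,0,0],[0,0,0],[0,0,0],[0,0,0],[0,0,0]],"yaw":[0,0,0,0,0,0,0,0,0,0,0],"jaw":[0,0,0,0,0,0,1,1,1,1,1]}' 40
python3 - <<'E'
from red import *
o=manip.get_obs(); p=wristpose(manip.camera('wrist'),o); save(p,'w12'); print(o['position'],redc(p['frame']))
b=cv2.imread('pics/w12.png',0); t=cv2.imread('pics/w8.png',0)[193:228,185:330]; r=cv2.matchTemplate(b,t,cv2.TM_CCOEFF_NORMED); print(cv2.minMaxLoc(r)[1::2],'ref (185,193)')
E
```

```text
clock: 20.02
position: [0.5084, -0.1364, -0.0271]
ee_rot: [0.49, 0.872, 0.0, 0.001]
ft_force: [-2.7, -0.8, 8.0]
grip_width: 0.739
grasp_force: 45.8
[ 0.50835801 -0.1363713  -0.027127  ] (array([ 228,  257,   61,   54, 2542], dtype=int32), array([258.14280094, 283.39181747]))
(0.964803159236908, (185, 191)) ref (185,193)
```

```bash
python3 -m jog '{"offset":[[0,0,0.0015],[0.002,-0.0032,0],[0.0039,-0.0064,0],[0.0039,-0.0064,0],[0.0039,-0.0064,0],[0.0039,-0.0064,0],[0.0039,-0.0064,0],[0.002,-0.0033,0],[0,0,0],[0,0,0],[0,0,0]],"yaw":[0,0,0,0,0,0,0,0,0,0,0],"jaw":[1,1,1,1,1,1,1,1,1,1,1]}'
python3 - <<'E'
from red import *
o=manip.get_obs(); p=wristpose(manip.camera('wrist'),o); save(p,'w13'); print(o['position'])
for r in manip.masks_of(p,'parcel')[:1]: print(fit([(p,r['region'])],[.55,-.022,.54],(.13,.105,.045)))
E
```

```text
clock: 20.98
position: [0.531, -0.1747, -0.0271]
ee_rot: [0.49, 0.872, -0.0, 0.0]
ft_force: [1.2, -0.9, -2.7]
grip_width: 0.738
grasp_force: 45.2
[ 0.53102072 -0.17472632 -0.02706755]
(array([ 0.55091359, -0.01870302,  0.54691276]), np.float64(0.006152494424456928))
```

```bash
python3 -m jog '{"offset":[[0,0,-0.0008],[0,0,0],[0,0,0]],"yaw":[0,0,0],"jaw":[1,1,1]}'
python3 -m jog '{"offset":[[0,0,0],[0,0,0],[0,0,0],[0,0,0],[0,0,0.02],[0,0,0.03],[0,0,0.035],[-0.005,-0.005,0.035],[-0.005,-0.005,0.035],[0,0,0],[0,0,0],[0,0,0]],"yaw":[0,0,0,0,0,0,0,0,0,0,0,0],"jaw":[0.25,0.1,0,0,0,0,0,0,0,0,0,0]}'
python3 - <<'E'
from h import *
o=manip.get_obs(); p=wristpose(manip.camera('wrist'),o); save(p,'w14')
for n in ['tape','button','mouth','hook']: print(n,[(np.round(r['at'],4),round(r['score'],2)) for r in manip.tip_of(p,n)[:2]])
for r in manip.masks_of(p,'parcel')[:1]: print(fit([(p,r['region'])],[.55,-.022,.54],(.13,.105,.045)))
E
```

```text
clock: 21.33
position: [0.531, -0.1745, -0.0271]
ee_rot: [0.49, 0.872, -0.0, 0.0]
ft_force: [-3.1, -0.4, 8.7]
grip_width: 0.738
grasp_force: 46.3
clock: 22.33
position: [0.5208, -0.1845, 0.1267]
ee_rot: [0.49, 0.872, -0.0, -0.0]
ft_force: [-1.5, 0.4, -0.1]
grip_width: 1.002
grasp_force: 0.0
tape [(array([ 0.5317, -0.1765,  0.0019]), 0.97)]
button [(array([ 0.5348, -0.1782,  0.0403]), 0.65)]
mouth [(array([ 0.551 , -0.1419,  0.0134]), 0.75)]
hook [(array([ 0.6497, -0.0546,  0.0145]), 0.61)]
(array([ 0.5506485 , -0.01816685,  0.5461801 ]), np.float64(0.009791888190223644))
```

View pics/w14.png

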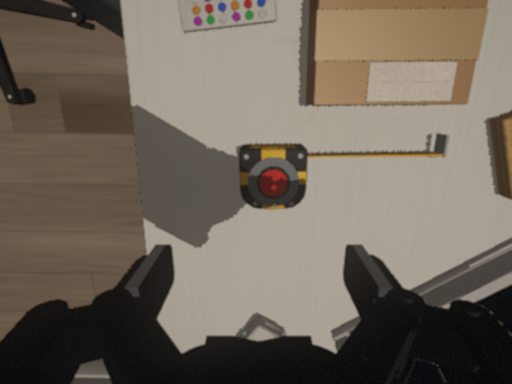

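The tape case is at about (273,175), clear of the parcel. The blade is still drawn out, with its hook at (437,148), and the gripper is clear.

```bash
python3 -c "
from workcell import manip; print(manip.hand_in())"
```

```text
the job is handed in; nothing more can be done
None
```

The job is handed in at about 22 s: the tape was hooked, drawn to about 130 mm, locked, and laid flat about 40 mm to the right of the parcel; the parcel stayed put, and no verdict came back.

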